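# Slide the battery box onto charge

## Task

Put the field battery box on charge: push it low, near its base, so that it slides along the bench without rocking, into the charging dock until it is fully home and the steel spring catch has snapped in behind it, then press the green start button on the dock's charger right down and let it go. Use only the fingertips or the outsides of the fingers: do not pinch, lift or tip the box, and leave the bottles, vials and other things round it alone.

Things in the scene. Friction and masses are not known exactly. Their poses are not given: they have to be found in the camera images.
- battery_box: Battery box: grey case, yellow lid, black handle on top (its top 168 mm up); 88 mm deep (x), 104 wide (y), 150 high, about 0.85 kg, loose on the bench; pushed higher than about 60 mm it may rock or tip. Origin: centre of its underside. The +x face with copper charge plates goes first into the dock; the -x face with two steel lid clips is the one to push.
- box_push_face (a point): Point on the middle of the box's -x face, 25 mm above its underside: a good height to push at. Axes as the box. Lean the hand back from this tall face so that the gripper's body does not push it high up. Room for the hand: the bench's front ledge is 132 mm high up to world x = 0.35 (a mains plug juts from it to x = 0.43 near y = 0.2), the lamp transformer begins at x = 0.62.
- charging_dock: Charging dock, grey, fixed, open above and at its -x end; no floor, the box slides on the bench. Origin: where the centre of the box's underside lies when home, axes then parallel to the box's; +x is the way in (roughly to the robot's right), z up. Guides 40 mm high, inner faces at y = -55 and +55 mm (3 mm play a side). Bumpers stop the box 2 mm beyond home.
- dock_mouth (a point): Middle of the dock's mouth, dock frame [-85, 0, 20] mm. On the +y side a fixed cheek 40 mm high flares from y = 55 mm at x = -44 mm to 72 mm at x = -98 mm; on the -y side the sprung catch makes the funnel, with a lead-in on the guide's end behind it (x = -47 to -29 mm). Axes as the dock.
- dock_contacts (a joint): Travel (m) of the sprung contact block in the dock's rear wall: 0 free, about 0.010 with the box home, 0.012 with it against the bumpers. It pushes back with 1 to 3 N.
- catch (a joint): Angle (rad) of the spring catch, a steel leaf 4 mm thick, its top 38 mm up, with a red thumb tab, on an upright pin at dock [-112, -78] mm, slanting in to its tip: 0 sprung in, about 0.15 while the box's side holds it out. It presses on the box with 3 to 4 N and snaps back to 0 behind the -x face once the box is within 3 mm of home; the box can then creep back 6 mm at most.
- catch_tip (a point): Tip of the catch; sprung in, it lies at dock [-51, -43, 22] mm, behind the edge of a box that is home. Keep the pushing fingers on its +y side (between dock y = -41 and +55 mm there) so that it can snap in.
- start_button (a joint): Travel (m) of the green push button on top of the white charger housing: 0 up, 0.006 right down, where it takes about 4 N. Springs back when let go.
- start_button_top (a point): Middle of the top of the green button (26 mm across), dock frame about [132, 0, 72] mm: pressed straight down from above. Axes as the dock.
- iodine_bottle: Amber dropper bottle, 33 mm across, 96 mm high, a bystander. Origin: centre of its underside.
- red_vial: Specimen vial with a red cap, 27 mm across, 56 mm high, a bystander beyond the charger. Origin: centre of its underside.
- blue_vial: Specimen vial with a blue cap, 27 mm across, 56 mm high, a bystander between lamp transformer and microscope. Origin: centre of its underside.
- wash_bottle: White wash bottle with a red spout, 62 x 90 x 196 mm, a bystander. Origin: on its underside.
- methylene_bottle: Blue dropper bottle, 33 mm across, 96 mm high, a bystander. Origin: centre of its underside.
- spare_eyepiece: Black spare eyepiece, 36 mm across, 54 mm high, a bystander at the far left. Origin: centre of its underside.
- beaker: Clear plastic beaker, 52 mm across, 67 mm high, a bystander beyond the charger. Origin: centre of its underside.

How it is judged:
On the way, in this order (a step that is already met when the one before it is completed fails the run):
1. the box stands fully home in the dock, upright, the contacts pressed in and the catch snapped in behind it (value of joint catch below 0.06 rad and value of joint dock_contacts above 0.0025 m and x of battery_box in the frame of charging_dock above -0.0075 m and angle between battery_box's own z axis and vertical below 0.05 rad), for 0.2 s.
2. the start button is pressed right down (value of joint start_button above 0.0045 m), for 0.05 s.
At the end, for the whole second after the job is handed in: The box stands upright (within 0.03 rad) and at rest on the bench, within 9 mm of its home place in the dock and square to it (0.08 rad), the contacts pressed in by more than 2.5 mm, the catch sprung in behind it (below 0.06 rad), and the button is up again (value of joint catch below 0.06 rad and value of joint dock_contacts above 0.0025 m and x of battery_box in the frame of charging_dock above -0.0075 m and horizontal distance between battery_box and charging_dock below 0.009 m and angle between the x axis of battery_box and the x axis of charging_dock, either way round below 0.08 rad and angle between battery_box's own z axis and vertical below 0.03 rad and height (world z) of battery_box below 0.004 m and linear speed of battery_box below 0.01 m/s and value of joint start_button below 0.0015 m); the robot touches nothing.
It fails at once if the box is rocked or tipped by more than 0.15 rad (angle between battery_box's own z axis and vertical above 0.15 rad).
It fails at once if the box is lifted off the bench (height (world z) of battery_box above 0.012 m).
It fails at once if the box is pushed or taken high up (fingers on it with the TCP more than 100 mm above the bench) (contact force between the fingers and battery_box above 1 N and height (world z) of the grasp point above 0.1 m).
It fails at once if a bottle, vial, the beaker or the eyepiece is moved by more than 20 mm (distance of any of iodine_bottle, red_vial, blue_vial, wash_bottle, methylene_bottle, spare_eyepiece, beaker from where it was at the start of the episode above 0.02 m).
It also fails if it takes over 56 s, if anything falls off the work surface, if the arm or the gripper's body presses on something with over 40 N, if the wrist force passes 120 N, or if a joint passes its speed limit or range.

## Robot

A 7-joint arm with a two-finger parallel gripper is mounted at the origin on a cart in front of the work surface, level with it; the furniture and walls round the work are solid. World frame = base frame: x ahead of the robot, y to its left, z up, the work surface at z = 0. Lengths are in m, angles in rad, forces in N, time in s.
With the tool pointing down it reaches from about 0.425 to 0.95 m from the base axis. Payload 4.7 kg.
Tool frame: the origin (TCP) lies between the finger pads, 19 mm behind the fingertips; this is the grasp point; z points along the fingers, y is the line along which they close (so a half turn about z gives the same grasp; the last joint's range is limited). The gripper opens to 85 mm and grips with 20 to 120 N. Pads are 22 mm wide; open, the fingers measure 114 mm over their backs; the gripper's body (76 mm by 85 mm) begins 54 mm behind the grasp point. The pads swing forward as they close: fully open they stand 13 mm farther back than shut.
Start: joints at [-1.243, 0.469, -0.049, 1.532, 0.024, 1.141, -0.082], TCP at [0.236, 0.633, 0.25] pointing down, gripper open.
Joint ranges: [-2.59, 2.59], [-0.33, 1.99], [-1.39, 1.29], [0.1, 2.45], [-1.04, 4.18], [0.21, 1.99], [-2.66, 2.66]. Speed limits (rad/s): [2.57, 2.57, 3.14, 3.14, 3.14, 3.14, 3.14].

## Interface

Orientations are given as [roll, pitch, yaw] about the fixed x, y, z axes, in that order (R = Rz(yaw) Ry(pitch) Rx(roll)).
In Python, from plant import robot gives the robot as it stands. Calls block until the motion is done:
- robot.goto(position, orientation): joint-space move of the TCP to a pose.
- robot.move_straight(position, vel=0.15, attitude=None, contact_N=None): straight line of the TCP; attitude=None keeps the orientation; vel is the mean speed in m/s. With contact_N (N) it stops when the force on the tool has changed by that much, and returns True; else False.
- robot.move_joints(angles): joint-space move.
- robot.grip(opening, strength=None): opening from 0.0 (shut) to 1.0 (fully open); strength is the grip in N (None keeps the last); returns when the fingers have stopped.
- robot.sleep(seconds).
- robot.inverse_kinematics(position, orientation): joint angles nearest the present ones, or None.
- robot.sense(): the state.
- robot.grab_frame(name): name is "side" or "top"; returns a dict with "image" (384x512x3 uint8, red, green, blue), "range_z" (384x512 float32, m along the optical axis (not along the pixel's ray), 0 where there is no reading), "fx", "fy", "cx", "cy" (pixels), "R" (3x3) and "t" (3): a world point X has camera coordinates R X + t. Camera axes: x right, y down, z forward; pixel columns grow to the right and rows downward; lengths in m; the calibration is good to about 2 mm. A picture is of the moment at which its call begins.
A pose or a line that the arm cannot do raises robot.IKError and nothing moves.
- robot.close_job(): hands the job in; it is judged then, once.
The state is a dict: "t": time; "joint_pos": joint angles; "joint_velocities": joint speeds; "effort": joint torques, N m; "tcp_pos": TCP position; "tcp_rot": TCP orientation; "wrist_force": force on the tool from outside, world axes, zero at the start; "torque": the same for the moment, N m; "opening": opening from 0.0 (shut) to 1.0 (fully open); "gripper_force": force on a finger pad.
Only numpy, scipy, OpenCV 4.12 (cv2) and the standard library are available. Lean on these libraries where they do the work, as an engineer would, in place of code of your own. Each camera call takes 0.05 s, during which the arm holds its last target. There are 200 camera calls.

## Working session

There is one attempt and no reset: what is moved stays moved. The work goes in short steps, each a Python script; the robot and the scene stay as the last script left them, time stands still between calls to the robot, and variables do not carry over. Pictures are saved under pics/ and viewed, at most 10 in all, crops included, and the job is handed in when it is done.

```bash
mkdir -p pics; ls
cat > h.py <<'E'
import numpy as np, cv2
from plant import robot
def grab(n,tag):
    f=robot.grab_frame(n); np.savez(f'pics/{tag}.npz',**f)
    cv2.imwrite(f'pics/{tag}.png',cv2.resize(f['image'][:,:,::-1],(800,600),interpolation=cv2.INTER_CUBIC)); return f
def cloud(f):
    v,u=np.mgrid[:384,:512]; z=f['range_z']
    c=np.stack([(u-f['cx'])/f['fx']*z,(v-f['cy'])/f['fy']*z,z],-1)
    return (c-f['t'])@np.asarray(f['R'])   # world, HxWx3
E
python3 - <<'E'
from h import *
for n in('top','side'):
    f=grab(n,n+'0'); print(n,f['fx'],f['cx'],f['cy'],np.round(f['R'],3).tolist(),np.round(f['t'],3), -np.asarray(f['R']).T@f['t'])
print(robot.sense())
E
```

```text
pics
top 426.953283793007 254.4006901772454 190.03912412723105 [[0.006, -1.0, 0.0], [-0.995, -0.006, -0.096], [0.096, 0.001, -0.995]] [0.054 0.586 1.606] [0.42815566 0.05682707 1.6554481 ]
side 351.83796335933744 253.68965624918604 186.0559169188112 [[0.984, -0.181, 0.0], [-0.114, -0.618, -0.778], [0.141, 0.765, -0.629]] [-0.561  0.153  1.176] [ 0.4038377  -0.90676335  0.85825998]
{'t': 0.1, 'joint_pos': array([-1.24289372,  0.46936456, -0.04863008,  1.53354475,  0.02409706,
        1.14098132, -0.08229912]), 'joint_velocities': array([-0.00028653, -0.00455458, -0.00124953, -0.00259308,  0.00036074,
        0.00132558,  0.0017269 ]), 'effort': array([ 9.08690745e-04, -5.11517036e+01, -4.67669335e-02, -2.38391930e+01,
        1.09016325e-02,  4.34192101e-03,  7.02778976e-06]), 'tcp_pos': array([0.23556316, 0.63205692, 0.24907646]), 'tcp_rot': array([-3.13988046e+00,  3.91257204e-05,  2.78484943e+00]), 'wrist_force': array([ 0.7265442 , -0.19120435, -0.13765226]), 'torque': array([-0.01577392,  0.0947936 , -0.01439907]), 'gripper_force': 0.0, 'opening': 1.0026705736325312}
```

View pics/top0.png

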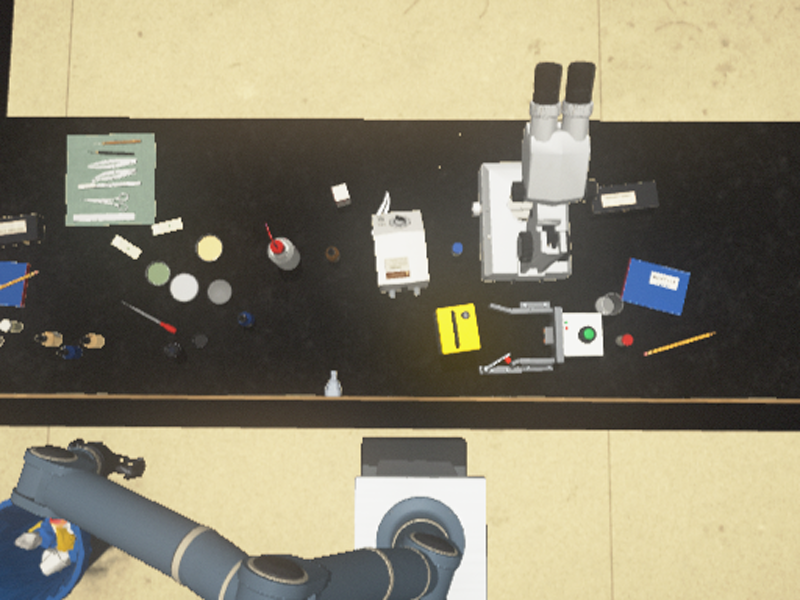

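View pics/side0.png

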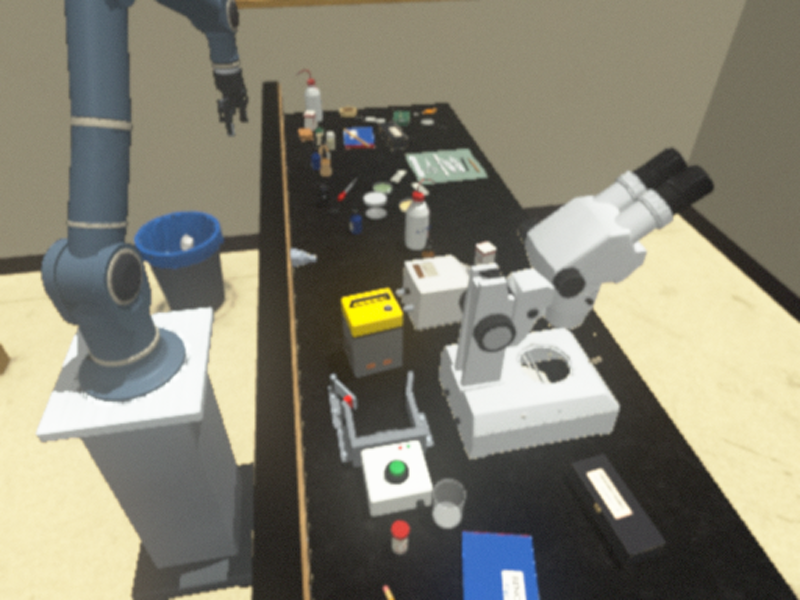

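The top view shows the box's yellow lid at (459,328), the dock running right from about (485–560, 335) with the red tab near (508,358), the green button at (588,335), the red vial at (626,340) and the beaker at (608,303). The side view confirms the catch is on the near-robot side and the box is upright.

```bash
cat > m.py <<'E'
from h import *
def masks(f):
    hsv=cv2.cvtColor(f['image'],cv2.COLOR_RGB2HSV); H,S,V=[hsv[...,i].astype(int) for i in range(3)]
    return dict(yel=(abs(H-29)<6)&(S>150)&(V>120), grn=(abs(H-65)<15)&(S>120)&(V>60))
def ld(t): return dict(np.load(f'pics/{t}.npz'))
def rect(p): 
    (c,s,a)=cv2.minAreaRect((p[:,:2]*1000).astype(np.float32)); return np.round(c,1),np.round(s,1),round(a,2)
E
python3 - <<'E'
from m import *
for n in('top0','side0'):
    f=ld(n); P=cloud(f); M=masks(f); ok=f['range_z']>0
    roi=ok&(P[...,0]>.36)&(P[...,0]<.62)&(P[...,1]<.1)&(P[...,1]>-.5)
    m=M['yel']&roi&(P[...,2]>.13); p=P[m]; print(n,'yel',m.sum(),'z',np.percentile(p[:,2],[5,50,95]),rect(p[p[:,2]>.14]))
    m=M['grn']&roi; p=P[m]; print('grn',m.sum(),p.mean(0),np.percentile(p[:,2],[5,50,95]),p.min(0),p.max(0))
    m=roi&(P[...,2]>.03)&(P[...,2]<.046)&(P[...,1]<-.08); p=P[m]; 
    print('dock',m.sum())
    # rear wall / charger at heights
    q=roi&(P[...,2]>.05)&(P[...,2]<.064)&(P[...,1]<-.25); print('charger',q.sum(),rect(P[q]),np.median(P[q][:,2]))
    im=np.full((500,700,3),255,np.uint8) # raster: col = -y, row=-x, 2px/mm
    s=roi&(P[...,2]>.02)
    for pt,c in zip(P[s],f['image'][s]):
        cv2.circle(im,(int((-pt[1]+.08)*1400),int((.6-pt[0])*1800)),2,tuple(int(k) for k in c[::-1]),-1)
    u=f['image'][200:245,270:420] if n=='top0' else f['image'][180:340,190:300]
    cv2.imwrite(f'pics/crop_{n}.png',cv2.resize(u[:,:,::-1],None,fx=5,fy=5,interpolation=cv2.INTER_CUBIC))
f=ld('top0');u=f['image'][184:246,300:400]
cv2.imwrite('pics/crop_top0.png',cv2.resize(u[:,:,::-1],None,fx=8,fy=8,interpolation=cv2.INTER_CUBIC))
E
```

```text
top0 yel 660 z [0.14376725 0.15030448 0.15648433] (array([503. , -78.9]), array([103.3,  88.1]), 8.77)
grn 35 [ 0.49801118 -0.39548324  0.0707812 ] [0.06272698 0.07116244 0.07731857] [ 0.48746801 -0.40496628  0.05446384] [ 0.51081184 -0.3859925   0.07792516]
dock 469
charger 528 (array([ 510.6, -396.5]), array([138.5, 192.5]), 12.21) 0.05504022997716683
side0 yel 726 z [0.13382328 0.14871893 0.16273053] (array([502.8, -82.3]), array([104.2,  91.5]), 9.23)
grn 62 [ 0.49697037 -0.39900527  0.07133535] [0.06940725 0.07131239 0.07328487] [ 0.48532815 -0.41028348  0.06775474] [ 0.50849533 -0.38699754  0.07564707]
dock 803
charger 1020 (array([ 511.4, -398.3]), array([137.7, 189.6]), 11.73) 0.056932562360778816
```

View pics/crop_top0.png

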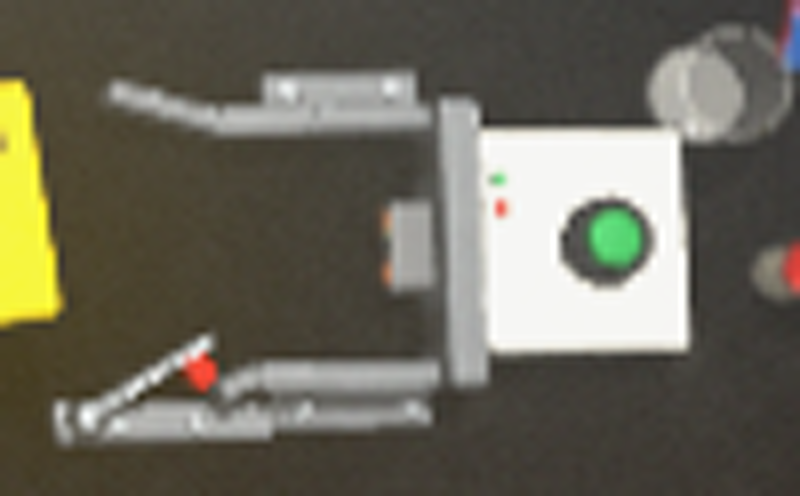

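The crop shows the guides' inner edges at about y=127 (upper) and 363 (lower), the rear wall at x≈445, the charger's white top spanning (481–689, 128–352), and the green button at (615,238).

```bash
cat >> m.py <<'E'
def ray(f,u,v,z):
    R=np.asarray(f['R']); C=-R.T@f['t']; d=R.T@np.array([(u-f['cx'])/f['fx'],(v-f['cy'])/f['fy'],1]); return C+d*(z-C[2])/d[2]
E
python3 - <<'E'
from m import *
f=ld('top0')
c=lambda x,y,z:np.round(ray(f,(x+.5)/8-.5+300,(y+.5)/8-.5+184,z)*1000,1)
for n,x,y,z in [('upA',215,130,.04),('upB',430,122,.04),('loA',265,363,.04),('loB',440,363,.04),('wallT',440,100,.05),('wallB',453,385,.05),
 ('wTL',481,128,.057),('wTR',683,128,.057),('wBR',689,352,.057),('wBL',487,352,.057),('btn',615,238,.072),('cheekend',107,92,.04),('tip',212,338,.038),('pin',88,415,.038),('boxTR',28,80,.15),('boxBR',62,318,.15)]: print(n,c(x,y,z)[:2])
# charger from cloud
for n in('top0','side0'):
    g=ld(n);P=cloud(g);im=g['image'].astype(int);w=(im.min(-1)>170)&(P[...,0]>.44)&(P[...,0]<.56)&(P[...,1]<-.32)&(P[...,1]>-.44)&(P[...,2]>.045)&(P[...,2]<.07)
    print(n,w.sum(),rect(P[w]),np.median(P[w][:,2]))
    v=(P[...,2]>.03)&(P[...,2]<.05)&(P[...,0]>.41)&(P[...,0]<.6)&(P[...,1]<-.13)&(P[...,1]>-.345); print(rect(P[v]))
    b=(P[...,2]>.005)&(P[...,2]<.14)&(P[...,1]<.08)&(P[...,1]>-.05)&(P[...,0]>.36)&(P[...,0]<.62); print('behind box',b.sum())
for y in(.0,.05,.1):print(robot.inverse_kinematics([.5,y,.05],[np.pi-0.,0,0]) is not None)
E
```

```text
upA [ 549.1 -215.7]
upB [ 553.5 -317.7]
loA [ 439.2 -238.2]
loB [ 439.7 -320.6]
wallT [ 563.1 -320.3]
wallB [ 429.4 -324.2]
wTL [ 549.5 -337.7]
wTR [ 550.1 -432.5]
wBR [ 445.4 -432.8]
wBL [ 444.8 -338.6]
btn [ 497.6 -395.2]
cheekend [ 566.8 -164.7]
tip [ 450.8 -213.7]
pin [ 414.3 -154.9]
boxTR [ 562.5 -114.7]
boxBR [ 457.6 -129.1]
top0 640 (array([ 501.2, -378.1]), array([116.2, 115.2]), 0.09) 0.051093729173737876
(array([ 485.5, -249.1]), array([192.8, 156.8]), 87.07)
behind box 433
side0 1223 (array([ 501.8, -379.7]), array([116.4, 117.4]), 2.2) 0.04943354801944198
(array([ 490.1, -237.3]), array([158.7, 214.8]), 0.38)
behind box 331
True
True
True
```

```bash
cat >> m.py <<'E'
from scipy.spatial.transform import Rotation as Ro
D0=np.array([.495,-.2635]); DY=np.arctan2(-1,.02)
B0=np.array([.503,-.0805]); BY=np.arctan2(-1,.15)
def att(psi,t,s=1):
    p=np.array([np.cos(psi),np.sin(psi),0]);z=p*np.sin(t)-np.array([0,0,np.cos(t)]);y=s*np.array([-p[1],p[0],0])
    return Ro.from_matrix(np.stack([np.cross(y,z),y,z],1)).as_euler('xyz')
def xy(o,psi,x,y): c,s=np.cos(psi),np.sin(psi); return o+np.array([c*x-s*y,s*x+c*y])
E
python3 - <<'E'
from m import *
for n in('top0','side0'):
    f=ld(n);P=cloud(f)
    b=(P[...,2]>.008)&(P[...,2]<.13)&(P[...,1]<.16)&(P[...,1]>-.025)&(P[...,0]>.36)&(P[...,0]<.62); print(n,b.sum(),P[b].min(0) if b.any() else 0,P[b].max(0) if b.any() else 0)
for t in(35,40,45):
  for s in(1,-1):
    for nm,o,psi,x,y,z in[('hi',B0,BY,-110,5,.28),('pre',B0,BY,-110,5,.036),('mid',D0,DY,-180,5,.036),('home',D0,DY,-62,6,.036)]:
        q=robot.inverse_kinematics([*xy(o,psi,x/1e3,y/1e3),z],att(psi,np.radians(t),s)); print(t,s,nm,None if q is None else np.round(q,2))
for yaw in np.radians([-180,-135,-90,-45,0,45,90,135]): 
    q=robot.inverse_kinematics([.4976,-.396,.12],[np.pi,0,yaw]);print(np.round(yaw,2),None if q is None else np.round(q,2))
E
```

```text
top0 298 [ 0.36479278 -0.02221483  0.00806757] [0.61847634 0.15476217 0.12477351]
side0 367 [ 0.5811824  -0.02175959  0.00840691] [0.61985272 0.10127042 0.11799487]
35 1 hi [-0.94  0.23  0.55  1.98  0.52  1.18 -0.5 ]
35 1 pre [-0.87  0.66  0.51  2.14  0.49  0.64 -0.7 ]
35 1 mid [-0.68  0.67  0.57  2.16  0.5   0.57 -0.62]
35 1 home [-0.47  0.68  0.59  2.16  0.62  0.44 -0.54]
35 -1 hi [-0.34  0.22 -0.16  1.95  0.64  1.28  2.51]
35 -1 pre [-0.4   0.6  -0.1   2.12  0.87  0.88  2.08]
35 -1 mid [-0.26  0.59  0.02  2.13  0.88  0.79  2.16]
35 -1 home [-0.13  0.59  0.15  2.15  0.99  0.65  2.28]
40 1 hi [-0.99  0.26  0.57  1.99  0.57  1.2  -0.55]
40 1 pre [-0.91  0.7   0.52  2.13  0.54  0.68 -0.78]
40 1 mid [-0.73  0.71  0.58  2.15  0.57  0.61 -0.73]
40 1 home [-0.5   0.71  0.59  2.17  0.77  0.49 -0.72]
40 -1 hi [-0.35  0.25 -0.19  1.95  0.71  1.33  2.44]
40 -1 pre [-0.43  0.63 -0.11  2.11  0.92  0.96  2.01]
40 -1 mid [-0.29  0.62  0.    2.13  0.94  0.87  2.07]
40 -1 home [-0.16  0.62  0.14  2.15  1.08  0.72  2.16]
45 1 hi [-1.04  0.3   0.61  2.    0.62  1.22 -0.6 ]
45 1 pre [-0.95  0.74  0.53  2.12  0.59  0.73 -0.85]
45 1 mid [-0.77  0.75  0.59  2.15  0.63  0.65 -0.82]
45 1 home [-0.54  0.75  0.59  2.17  0.87  0.53 -0.86]
45 -1 hi [-0.36  0.28 -0.22  1.96  0.77  1.39  2.37]
45 -1 pre [-0.45  0.67 -0.12  2.09  0.96  1.04  1.95]
45 -1 mid [-0.31  0.66 -0.02  2.12  0.99  0.95  2.  ]
45 -1 home [-0.18  0.66  0.12  2.15  1.15  0.8   2.06]
-3.14 [ 0.11  0.64  0.72  1.78 -0.52  0.92  2.63]
-2.36 [ 1.26  0.76 -0.99  1.71  0.72  1.08  2.38]
-1.57 [-0.09  0.82  1.11  1.79 -0.83  1.08 -1.82]
-0.79 [-0.09  0.82  1.11  1.79 -0.83  1.08 -1.03]
0.0 [-0.09  0.82  1.11  1.79 -0.83  1.08 -0.25]
0.79 [-0.09  0.82  1.11  1.79 -0.83  1.08  0.54]
1.57 [ 0.04  0.68  0.85  1.79 -0.61  0.96  1.14]
2.36 [ 0.08  0.65  0.78  1.79 -0.56  0.94  1.88]
```

```bash
cat >> m.py <<'E'
T=np.radians(40); A=att
def st(m): s=robot.sense(); print(m,round(s['t'],2),np.round(s['tcp_pos'],4),np.round(s['wrist_force'],1),round(s['opening'],2))
def bp(x,y,z): return [*xy(B0,BY,x/1e3,y/1e3),z]
def dp(x,y,z,o=0): return [*xy(D0,DY,x/1e3,y/1e3),z]
E
python3 - <<'E'
from m import *
robot.goto(bp(-115,5,.38),att(BY,T)); st('hi')
robot.grip(.47); st('grip')
robot.move_straight(bp(-110,5,.10),vel=.2); robot.move_straight(bp(-110,5,.034),vel=.08,contact_N=6); st('down')
print(robot.move_straight(bp(-60,5,.034),vel=.04,contact_N=2.5)); st('touch')
for n in('top','side'): grab(n,n+'1')
a=ld('top1')['image'][170:270,240:410];b=ld('side1')['image'][130:260,190:300]
h=np.hstack([cv2.resize(a,(520,306)),cv2.resize(b,(259,306))]); cv2.imwrite('pics/v1.png',h[:,:,::-1])
E
```

```text
hi 2.46 [0.491  0.035  0.3798] [ 0.3 -0.2 -0.4] 1.0
grip 2.97 [0.4909 0.034  0.38  ] [-0.1 -0.6 -0.3] 0.47
down 5.49 [0.4919 0.029  0.0343] [-0.5  1.2  0.5] 0.47
True
touch 6.6 [ 0.4986 -0.0183  0.0337] [-0.1  0.4  0.6] 0.47
```

View pics/v1.png

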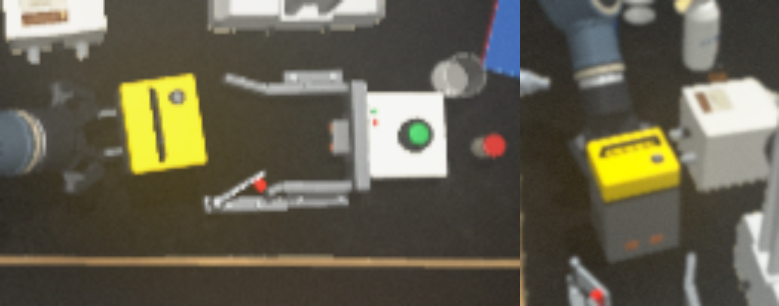

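The fingers touch the box's rear face at about (118,130) in the left panel. The box is still tilted roughly 8°, and there is clear space to the transformer.

```bash
cat >> m.py <<'E'
def push(x,y,th,vel=.04,cN=None,off=(-62,5)):
    th=np.radians(th); q=xy(np.array([x,y]),th,*off)
    r=robot.move_straight(dp(q[0],q[1],.034),vel=vel,attitude=att(DY+th,T),contact_N=cN); st(f'{x} {r}'); return r
def boxpose(tag):
    for n in('top','side'):
        f=grab(n,f'{n}{tag}'); P=cloud(f); roi=(f['range_z']>0)&(P[...,0]>.36)&(P[...,0]<.62)&(P[...,1]<.1)&(P[...,1]>-.4)&(P[...,2]>.14)
        c,s,a=rect(P[masks(f)['yel']&roi]); d=c/1e3-D0; R=np.array([[np.cos(DY),np.sin(DY)],[-np.sin(DY),np.cos(DY)]])
        print(n,'box world',c,s,a,'dock',np.round(R@d*1000,1))
E
python3 - <<'E'
from m import *
for w in[(-165,9.5,5),(-145,6,2),(-125,3,0),(-108,1.5,0)]: push(*w)
boxpose('2')
a=ld('top2')['image'][170:270,240:410];b=ld('side2')['image'][130:260,190:300]
h=np.hstack([cv2.resize(a,(520,306)),cv2.resize(b,(259,306))]); cv2.imwrite('pics/v2.png',h[:,:,::-1])
E
```

```text
-165 False 7.29 [ 0.5001 -0.0355  0.0338] [ 1.7  2.8 -0.6] 0.47
-145 False 7.94 [ 0.4991 -0.0569  0.0342] [ 0.2  0.3 -0.1] 0.47
-125 False 8.59 [ 0.4996 -0.0762  0.034 ] [ 1.3  2.5 -0.2] 0.47
-108 False 9.17 [ 0.498  -0.0935  0.034 ] [ 1.5  2.6 -0.2] 0.48
top box world [ 496.2 -154.9] [102.9  88.7] 0.38 dock [-108.6    3.4]
side box world [ 496.4 -158.1] [104.1  89.2] 1.34 dock [-105.4    3.5]
```

View pics/v2.png

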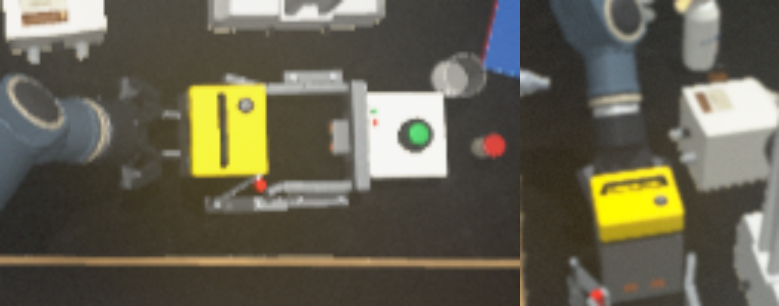

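The box now sits square at the dock mouth, lid centre (228,131) in the left panel. I'll push it home.

Run:
```python
from m import *
push(-60,.5,0,.05,25); push(-15,0,0,.05,25); push(6,0,0,.02,18)
boxpose('3')
a=ld('top3')['image'][170:270,240:410];b=ld('side3')['image'][130:300,190:300]
h=np.hstack([cv2.resize(a,(520,306)),cv2.resize(b,(198,306))]); cv2.imwrite('pics/v3.png',h[:,:,::-1])
```

```text
-60 True 9.76 [ 0.499  -0.1057  0.0333] [ 0.5  0.  -0.2] 0.47
-15 True 10.18 [ 0.4996 -0.1058  0.0321] [-1.1  1.6  1.3] 0.47
6 True 11.06 [ 0.4997 -0.1057  0.0314] [0.8 1.8 1.1] 0.47
top box world [ 496.1 -166.3] [102.7  89.2] 0.23 dock [-97.2   3. ]
side box world [ 497.  -170.7] [104.2  90.1] 1.42 dock [-92.7   3.9]
```

View pics/v3.png

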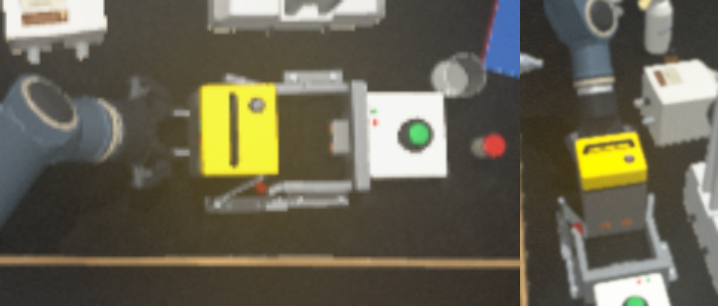

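The box has stopped at about dock x = -95 (lid centre (239,130)), entering the funnel with the catch pushed out. I'll advance in small steps and read the force.

Run:
```python
from m import *
p=robot.sense()['tcp_pos'].copy()
xh=np.array([np.cos(DY),np.sin(DY),0]);
for i in range(1,6):
    q=p+xh*.0015*i; q[2]=.034
    r=robot.move_straight(q,vel=.01,contact_N=30); s=robot.sense(); print(r,np.round(s['tcp_pos']-p,4),np.round(s['wrist_force'],1),np.round(s['torque'],2)); 
    if r: break
boxpose('4'); print(np.round(robot.sense()['joint_pos'],3))
a=ld('top4')['image'][190:250,300:400]
cv2.imwrite('pics/v4.png',cv2.resize(a,(800,480),interpolation=cv2.INTER_CUBIC)[:,:,::-1])
```

```text
False [ 0.     -0.0005  0.0022] [-1.2  5.  -3.8] [ 1.99  0.1  -0.26]
False [-0.0003 -0.0011  0.0018] [-3.4  8.2 -2.3] [ 2.38  0.37 -0.43]
False [-0.0002 -0.0013  0.0016] [-5.  14.   1.5] [ 2.71  0.74 -0.77]
False [-0.0002 -0.0016  0.0015] [-6.3 18.9  6.9] [ 2.98  1.04 -1.16]
False [-0.0001 -0.0018  0.0014] [-9.3 25.4 10.4] [ 3.13  1.52 -1.45]
top box world [ 496.3 -168.7] [102.9  88.8] 0.47 dock [-94.8   3.2]
side box world [ 496.5 -171.5] [103.6  89.7] 1.26 dock [-92.    3.3]
[-0.714  0.726  0.632  2.164  0.542  0.539 -0.649]
```

View pics/v4.png

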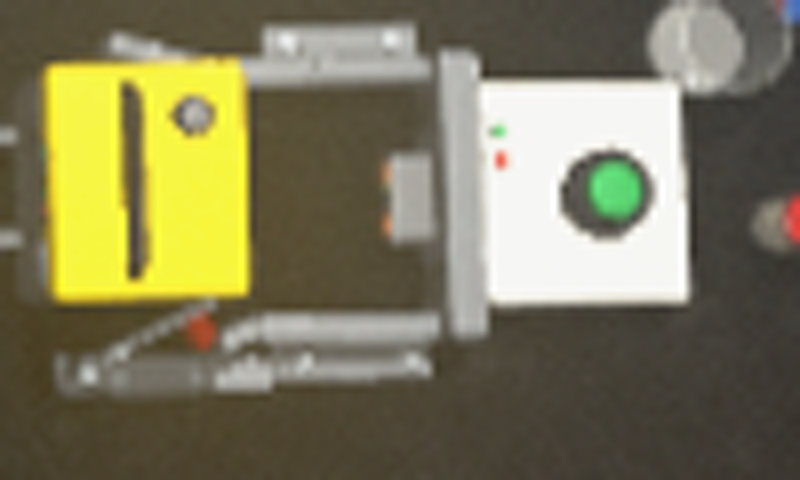

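The box's front +y corner (245,62) is bearing on the cheek. Finger friction stops it sliding sideways, and the wrist feels -9 N along x. I'll shift the hand toward dock -y under light preload, then push on.

```bash
cat >> m.py <<'E'
XH=np.array([np.cos(DY),np.sin(DY),0]); YH=np.array([-XH[1],XH[0],0])
def step(p,fx,fy,vel=.015,z=.034,cN=40):
    q=np.array(p)+XH*fx/1e3+YH*fy/1e3; q[2]=z
    r=robot.move_straight(q,vel=vel,contact_N=cN); s=robot.sense(); d=s['tcp_pos']-p
    print(fx,fy,r,'moved',np.round([d@XH*1e3,d@YH*1e3,s['tcp_pos'][2]*1e3],1),'F',np.round([s['wrist_force']@XH,s['wrist_force']@YH,s['wrist_force'][2]],1),round(s['t'],1)); return r
E
python3 - <<'E'
from m import *
p=robot.sense()['tcp_pos'].copy()
step(p,3,0);
for fy in(-3,-6,-9): step(p,3,fy)
for fx in(5,8,11,14): step(p,fx,-9)
boxpose('5')
E
```

```text
3 0 False moved [-0.2 -0.3 32.8] F [-14.5  -4.2   1.3] 13.3
3 -3 False moved [ 1.3 -1.5 33.6] F [-6.   1.3 -2.2] 13.6
3 -6 False moved [ 1.3 -3.6 33.8] F [-5.3  2.9 -1.7] 14.0
3 -9 False moved [ 1.4 -6.  34.2] F [-5.6  2.1 -0.1] 14.3
5 -9 False moved [ 2.8 -5.9 34.1] F [-9.2  3.   2.6] 14.6
8 -9 False moved [ 3.5 -5.8 34. ] F [-19.1  -2.4  11.8] 14.9
11 -9 False moved [ 3.9 -5.8 33.8] F [-33.2  -6.4  24. ] 15.3
14 -9 False moved [ 5.  -5.8 32.9] F [-37.8  -8.6  23. ] 15.7
top box world [ 494.5 -172.7] [99.3 88.5] 0.45 dock [-90.8   1.3]
side box world [ 494.9 -174.9] [104.4  92.3] 2.42 dock [-88.6   1.7]
```

Run:
```python
from m import *
def tilt(f):
    P=cloud(f); m=masks(f)['yel']&(P[...,2]>.144)&(P[...,2]<.158)&(P[...,1]<0)&(P[...,1]>-.3); p=P[m]; c=p.mean(0); n=np.linalg.svd(p-c)[2][2]; return np.round(n*np.sign(n[2]),3),c.round(4)
for t in('top0','top2','top4','top5','side0','side2','side4','side5'): print(t,tilt(ld(t)))
a=ld('top5')['image'][192:246,300:366];b=ld('side5')['image'][205:305,200:285]
h=np.vstack([cv2.resize(a,(640,524),interpolation=cv2.INTER_CUBIC)])
b=cv2.resize(b,(510,600),interpolation=cv2.INTER_CUBIC); a=cv2.resize(a,(290,237),interpolation=cv2.INTER_CUBIC)
c=np.zeros((600,800,3),np.uint8); c[:,:510]=b; c[:237,510:]=a
old=cv2.resize(ld('top4')['image'][192:246,300:366],(290,237),interpolation=cv2.INTER_CUBIC); c[300:537,510:]=old
c=np.clip(c.astype(float)*1.5,0,255).astype(np.uint8); cv2.imwrite('pics/v5.png',c[:,:,::-1])
```

```text
top0 (array([0.003, 0.004, 1.   ]), array([ 0.501 , -0.0788,  0.1505]))
top2 (array([0.005, 0.009, 1.   ]), array([ 0.4951, -0.1537,  0.15  ]))
top4 (array([-0.004,  0.002,  1.   ]), array([ 0.4945, -0.1669,  0.1497]))
top5 (array([-0.   , -0.004,  1.   ]), array([ 0.4929, -0.1716,  0.1501]))
side0 (array([ 0.001, -0.011,  1.   ]), array([ 0.501 , -0.0898,  0.1491]))
side2 (array([-0.005, -0.01 ,  1.   ]), array([ 0.4941, -0.1651,  0.1491]))
side4 (array([-0.002, -0.012,  1.   ]), array([ 0.4943, -0.1785,  0.149 ]))
side5 (array([ 0.001, -0.009,  1.   ]), array([ 0.4929, -0.1829,  0.1491]))
```

View pics/v5.png

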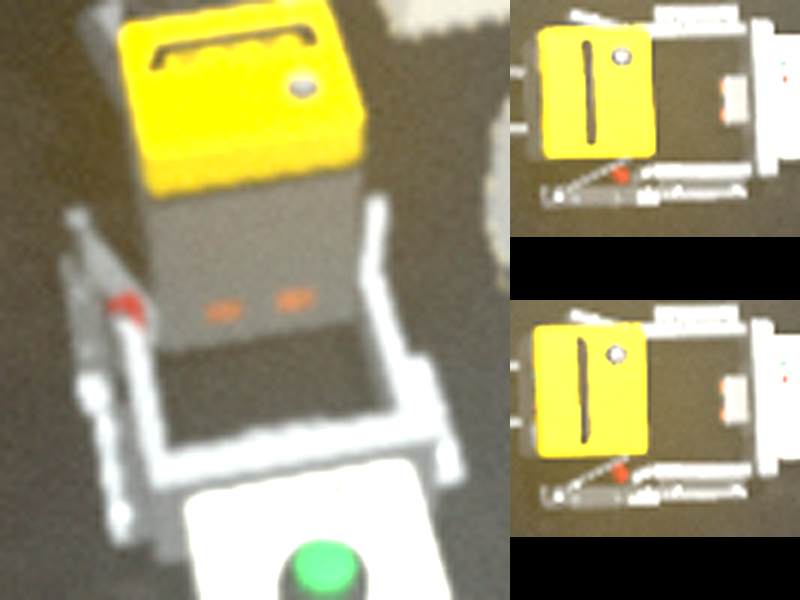

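Run:
```python
from m import *
f=ld('side5')
R=np.array([[np.cos(DY),np.sin(DY)],[-np.sin(DY),np.cos(DY)]])
for n,x,y,z in[('box bot -y',160,350,0),('box bot +y',356,317,0),('lid bot -y',152,195,.12),('lid top -y',130,140,.15),('guide+y top inner far',362,280,.04),('guide+y near',392,405,.04),('guide-y inner far',148,345,.04),('guide-y inner near',163,455,.04),('wall inner L',168,455,.05),('wallR',395,412,.05),('btn',326,565,.072)]:
    w=ray(f,200+(x+.5)/6-.5,205+(y+.5)/6-.5,z); print(n,np.round(w[:2]*1e3,1),np.round(R@(w[:2]-D0)*1e3,1))
# yaw of box from lid edges in top views
for t in('top2','top4','top5','side2','side4','side5'):
    f=ld(t);P=cloud(f);m=masks(f)['yel']&(P[...,2]>.144)&(P[...,1]<0)&(P[...,1]>-.3);p=P[m][:,:2]
    ys=[];  # front edge: min y in bins of x ; rear edge: max y
    xs=np.linspace(p[:,0].min()+.012,p[:,0].max()-.012,9); e=[[ (g:=p[abs(p[:,0]-x)<.006][:,1]).min(), g.max()] for x in xs]
    e=np.array(e); yb=np.linspace(p[:,1].min()+.012,p[:,1].max()-.012,8); s=np.array([[(g:=p[abs(p[:,1]-y)<.006][:,0]).min(),g.max()] for y in yb])
    print(t,'slopes deg front,rear',np.degrees([np.polyfit(xs,e[:,k],1)[0] for k in(0,1)]).round(2),'sides',-np.degrees([np.polyfit(yb,s[:,k],1)[0] for k in(0,1)]).round(2),'xminmax',s.mean(0).round(4))
```

```text
box bot -y [ 445.8 -214.7] [-49.8 -48.2]
box bot +y [ 548.  -211.7] [-50.7  54. ]
lid bot -y [ 447.3 -219.7] [-44.8 -46.8]
lid top -y [ 439.5 -211.4] [-53.2 -54.4]
guide+y top inner far [ 548.8 -221.5] [-40.9  54.6]
guide+y near [ 547.9 -299.2] [36.7 52.2]
guide-y inner far [ 438.4 -242.8] [-21.8 -56.1]
guide-y inner near [ 437.8 -307.7] [ 43.1 -58.1]
wall inner L [ 439.6 -315.4] [ 50.8 -56.4]
wallR [ 546.7 -310.8] [48.3 50.7]
btn [ 497.7 -399.1] [135.6  -0. ]
top2 slopes deg front,rear [1.93 2.2 ] sides [2.16 2.06] xminmax [0.4453 0.5468]
top4 slopes deg front,rear [-0.8  -0.02] sides [1.75 2.23] xminmax [0.4453 0.5468]
top5 slopes deg front,rear [3.6  2.69] sides [0.38 0.37] xminmax [0.4449 0.5438]
side2 slopes deg front,rear [0.31 1.5 ] sides [1.02 3.46] xminmax [0.445  0.5473]
side4 slopes deg front,rear [2.52 0.59] sides [1.29 1.06] xminmax [0.4453 0.5474]
side5 slopes deg front,rear [2.19 3.82] sides [1.71 2.16] xminmax [0.4436 0.5459]
```

The left panel shows the box's front edge from (160,348) to (358,315), just at the guide ends. The forces show the arm sagging and pressing the box down by 24 N, which adds friction. I'll push in small steps with force feedback to null the vertical load and bias the box toward -y.

```bash
cat >> m.py <<'E'
def servo(n,xgoal,yaw=-.015,fyt=2.5,adv=1.5,Fmax=25,vel=.03,fmt=0):
    s=robot.sense(); p=s['tcp_pos'].copy(); z=.034; q=p+XH*.002; A=att(DY+yaw,T)
    for i in range(n):
        q[2]=z; robot.move_straight(q,vel=vel,attitude=A); s=robot.sense(); F=s['wrist_force']; fx,fy,fz=-F@XH,F@YH,F[2]
        d=s['tcp_pos'][:2]-D0; X=d@XH[:2]*1e3; Y=d@YH[:2]*1e3
        if i%3==0: print(i,'tcp dock',round(X,1),round(Y,1),round(s['tcp_pos'][2]*1e3,1),'F',np.round([fx,fy,fz],1),'z',round(z*1e3,1),round(s['t'],1))
        if X>xgoal or fx>45: print('stop',X,fx); break
        z=np.clip(z+.00015*fz,.030,.044)
        q=q+YH*np.clip((fy-fyt)*.0003,-.001,.001)
        if fx<Fmax: q=q+XH*adv/1e3
        elif fx>Fmax+5: q=q-XH*.001
E
python3 - <<'E'
from m import *
servo(26,-62+1)
boxpose('6')
E
```

```text
0 tcp dock -151.9 2.6 33.3 F [13.6 -4.   3.9] z 34.0 16.2
3 tcp dock -145.7 2.6 33.8 F [ 5.1  1.1 -2.5] z 34.0 16.9
6 tcp dock -141.5 2.4 33.3 F [ 5.6  2.7 -0.7] z 33.3 17.7
9 tcp dock -137.1 2.6 33.3 F [6.1 2.9 0.7] z 33.2 18.4
12 tcp dock -132.6 2.7 33.3 F [6.9 1.9 1.3] z 33.3 19.2
15 tcp dock -128.0 2.4 33.3 F [ 6.1  1.7 -0.9] z 33.3 19.9
18 tcp dock -123.6 2.6 33.3 F [7.4 1.8 1.7] z 33.2 20.7
21 tcp dock -118.9 2.5 33.3 F [ 5.4  2.  -0.5] z 33.3 21.4
24 tcp dock -114.6 2.6 33.3 F [6.7 1.9 1.1] z 33.2 22.2
top box world [ 494.7 -211.5] [99.2 89.4] 0.3 dock [-52.    0.7]
side box world [ 494.3 -214.7] [104.4  90. ] 1.7 dock [-48.8   0.3]
```

```bash
sed -i 's/fx>45/fx>fstop/; s/fmt=0/fstop=45/' m.py
python3 - <<'E'
from m import *
servo(30,-57,yaw=-.005,adv=2.5,vel=.04,fstop=22)
boxpose('7')
E
```

```text
0 tcp dock -112.0 2.5 33.5 F [ 6.6 -1.2 -1.9] z 34.0 22.8
3 tcp dock -105.0 2.1 33.4 F [6.8 1.1 1.2] z 33.5 23.5
6 tcp dock -97.3 2.0 33.5 F [ 5.7  2.1 -2.5] z 33.7 24.3
9 tcp dock -89.8 1.9 33.4 F [7.5 2.4 0.8] z 33.4 25.0
12 tcp dock -82.2 1.9 33.4 F [ 5.1  1.7 -1.6] z 33.5 25.8
15 tcp dock -74.7 1.9 33.4 F [ 5.4  2.2 -0.9] z 33.4 26.5
18 tcp dock -67.6 1.9 33.4 F [7.9 2.5 1.5] z 33.4 27.3
21 tcp dock -59.9 1.2 33.4 F [5.9 2.1 0.3] z 33.5 28.0
24 tcp dock -57.9 1.3 33.5 F [25.8 -0.7  7. ] z 35.6 28.8
stop -57.93470336684884 25.838486573415842
top box world [ 495.1 -265.2] [99.3 87.9] 0.42 dock [1.7 0.1]
side box world [ 495.5 -268.9] [104.5  90.2] 1.55 dock [5.4 0.4]
```

The box is against the bumpers. I'll back away and check the catch.

Run:
```python
from m import *
p=robot.sense()['tcp_pos']
q=p-XH*.06; q[2]=.04; robot.move_straight(q,vel=.1)
q=q.copy()-XH*.05; q[2]=.30; robot.move_straight(q,vel=.25); robot.grip(0.0); st('up')
boxpose('8')
a=ld('top8')['image'][192:246,300:390];b=ld('side8')['image'][205:325,200:285]
c=np.zeros((600,800,3),np.uint8); c[:,:425]=cv2.resize(b,(425,600),interpolation=cv2.INTER_CUBIC); c[:225,425:]=cv2.resize(a,(375,225),interpolation=cv2.INTER_CUBIC)
c=np.clip(c.astype(float)*1.4,0,255).astype(np.uint8); cv2.imwrite('pics/v8.png',c[:,:,::-1])
```

```text
up 31.36 [ 0.4929 -0.0956  0.2998] [-0.3 -0.5 -0.3] -0.0
top box world [ 494.9 -264.5] [99.9 87.5] 1.22 dock [ 1.  -0.1]
side box world [ 495.5 -269.4] [104.9  90.1] 2.1 dock [5.9 0.4]
```

View pics/v8.png

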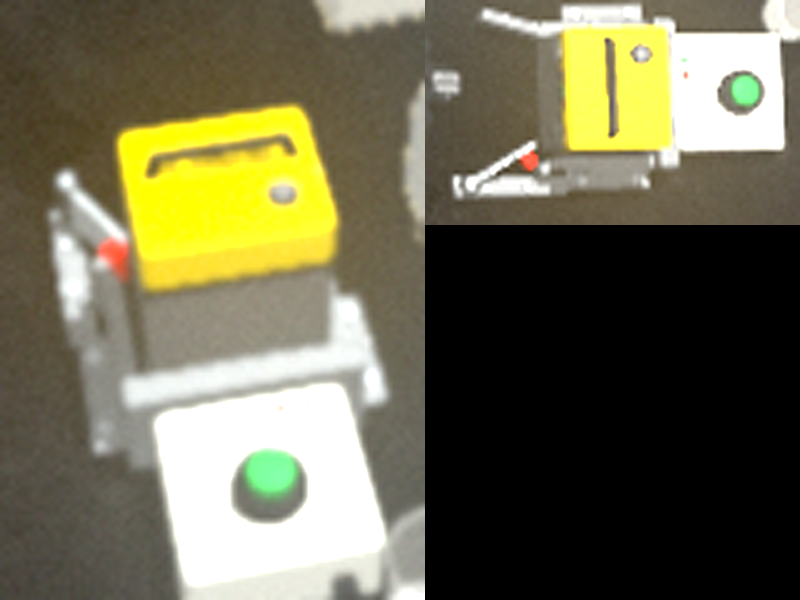

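The catch line from (470,185) to (535,146) has the same slope as at the start, so it has snapped in behind the box's rear face. Next I'll press the button.

Run:
```python
from m import *
b=[.4977,-.3965]; j=robot.sense()['joint_pos']; best=None
for yaw in np.radians([-180,-90,0,90]):
    q=robot.inverse_kinematics([*b,.25],[np.pi,0,yaw])
    if q is not None and (best is None or abs(q-j).max()<best[0]): best=(abs(q-j).max(),yaw)
print(best)
robot.move_straight([*robot.sense()['tcp_pos'][:2],.36],vel=.25)
robot.goto([*b,.30],[np.pi,0,best[1]]); st('above')
robot.move_straight([*b,.105],vel=.15,contact_N=8); st('near')
print(robot.move_straight([*b,.078],vel=.02,contact_N=12)); st('press'); robot.sleep(.2); st('held')
```

```text
(np.float64(0.9906018509222726), np.float64(0.0))
above 33.02 [ 0.4988 -0.3943  0.2989] [-0.7  0.   0.3] 0.0
near 34.48 [ 0.4982 -0.397   0.106 ] [ 0.  -0.3  0.1] -0.0
True
press 35.46 [ 0.4976 -0.3965  0.0848] [-0.6  1.2  6.1] -0.0
held 35.66 [ 0.4977 -0.3965  0.0848] [-2.   0.8  6.1] 0.0
```

Run:
```python
from m import *
robot.move_straight([.4977,-.3965,.082],vel=.02,contact_N=15); st('more'); robot.sleep(.1)
robot.move_straight([.4977,-.3965,.30],vel=.15); robot.sleep(.5); st('up')
boxpose('9')
f=ld('side9');P=cloud(f);m=masks(f)['grn']&(P[...,1]<-.35)&(P[...,1]>-.45)&(P[...,0]<.55);print('btn z',m.sum(),np.median(P[m][:,2]) if m.any() else 0)
cv2.imwrite('pics/v9.png',cv2.resize(f['image'][150:345,170:330],(640,600))[:,:,::-1].copy()[:600] if 0 else cv2.resize(f['image'][150:330,170:330],(530,600))[:,:,::-1])
```

```text
more 35.91 [ 0.4977 -0.3966  0.0845] [-4.2  5.9 18.7] -0.0
up 38.11 [ 0.4977 -0.3965  0.3   ] [ 0.4 -0.3  0.2] 0.0
top box world [ 495.  -264.6] [99.1 89.2] 0.51 dock [ 1.1 -0. ]
side box world [ 496.3 -311.6] [103.6 175.5] 1.71 dock [48.1  0.3]
btn z 57 0.07105575100760521
```

View pics/v9.png

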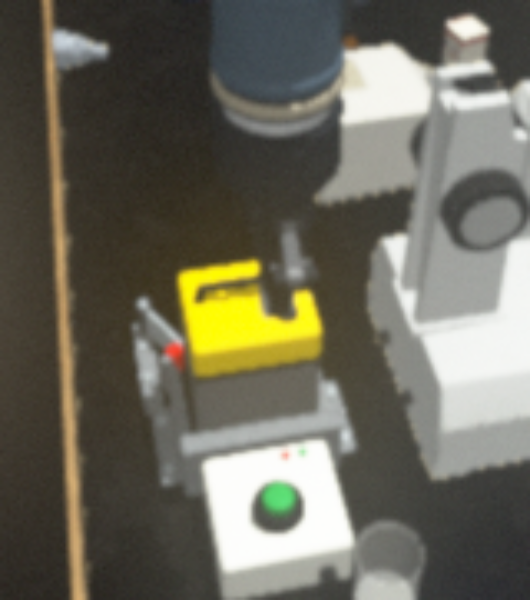

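The box is home with the catch in (tab at (175,352)), the button is up again at 71 mm, (280,498), and the hand is clear above it. Handing in.

```bash
python3 -c "
from plant import robot
print(robot.close_job())"
```

```text
the job is handed in; nothing more can be done
None
```

The battery box is fully home in the dock with the catch snapped in behind it, the start button was pressed right down and is up again, and I handed the job in at about 38 s of the 56 s (no verdict came back).

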